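# Release the stencil frame of a tile jig

## Robot

A 6-joint arm with a two-finger parallel gripper is mounted at the origin on a cart in front of the work surface, level with it; the furniture and walls round the work are solid. World frame = base frame: x ahead of the robot, y to its left, z up, the work surface at z = 0. Lengths are in m, angles in rad, forces in N, time in s.
With the tool pointing down it reaches from about 0.35 to 0.775 m from the base axis. Payload 7.3 kg.
Tool frame: the origin (TCP) lies at the centre of the arm's flange, where the gripper is bolted on; the fingertips stand 178 mm ahead of it and the grasp point (between the pads) lies 159 mm ahead of it; z points along the fingers, y is the line along which they close (so a half turn about z gives the same grasp; the last joint's range is limited). The gripper opens to 92 mm and grips with 3 to 60 N. Pads are 19 mm wide; open, the fingers measure 130 mm over their backs; the gripper's body (75 mm by 190 mm) begins 47 mm behind the grasp point.
Start: joints at [-1.489, 0.342, 1.524, -0, 1.275, -0.146], TCP at [0.119, -0.511, 0.405] pointing down, gripper open.
Joint ranges: [-2.53, 2.53], [-0.77, 2.02], [0.04, 2.7], [-1, 4.14], [0.28, 2.66], [-3.11, 3.11]. Speed limits (rad/s): [2.57, 2.57, 3.14, 3.14, 3.14, 3.14].

## Interface

Orientations are given as [roll, pitch, yaw] about the fixed x, y, z axes, in that order (R = Rz(yaw) Ry(pitch) Rx(roll)).
In Python, from cell import telemetry, vision, ticket gives the robot as it stands.
- The arm moves only by the shell command python3 -m crank 'ROWS' [FORCE]. ROWS is JSON, a list of rows, each a list of 5 numbers: the gripper command: -1 is shut, 1 is fully open, values between are in proportion, then the shift along the tool's x, y, z in mm, then the turn about the tool's z in rad. In form: [[fingers, dx, dy, dz, roll], ...]. A call has 1 to 12 rows; each row is the pose to reach, as a shift and turn from the pose commanded when the call began, along the tool's axes at that moment; what a row does not reach only later rows make up. A row lasts 1/12 s, in which the tool goes at most 41.7 mm and 7.16 degrees, less where a joint would pass 70% of its speed; a pose out of reach is approached as far as the arm can. A call with a gripper value outside its range is refused whole. The fingers move at their own pace and stop on an object; FORCE is the grip in N (left out, the last holds). Time passes only in rows, so rows that repeat a pose let the fingers close. It gives the time, the measured TCP pose, the force, the opening and the grip force at its end, in the units of the state.
- telemetry.observe(): the state, without advancing time (a new reading comes with each control period).
- vision.read_camera(name): name is "scene" or "side" or "wrist"; returns (picture, depth): 420x560x3 uint8, red, green, blue; 420x560 float32, m along the optical axis (not along the pixel's ray), 0 where there is no reading.
- vision.get_calibration(name): a dict with "camera_matrix" (3x3 intrinsics, pixels), "rvec" (rotation vector, rad) and "tvec" (3), from world to camera coordinates, as OpenCV has them. Camera axes: x right, y down, z forward; pixel columns grow to the right and rows downward; lengths in m; the calibration is good to about 2 mm. A picture is of the moment at which its call begins: read the wrist's pose just before it. get_calibration takes no time and is no camera call; for the wrist camera it gives the pose at the moment of the call.
- ticket.hand_in(): hands the job in; it is judged then, once.
The state is a dict: "time": time; "qpos": joint angles; "qvel": joint speeds; "joint_efforts": joint torques, N m; "tool_pos": TCP position; "tool_rot": TCP orientation; "contact_force": force on the tool from outside, world axes, zero at the start; "torque": the same for the moment, N m; "opening": finger opening in m; "grip_force": force on a finger pad.
Only numpy, scipy, OpenCV 4.12 (cv2) and the standard library are available. Lean on these libraries where they do the work, as an engineer would, in place of code of your own. Each camera call takes 0.05 s, during which the arm holds its last target. There are 200 camera calls.

## Task

The stencilling of the tile is finished: open the sprung frame of the stencil jig. Press the jig's two release buttons fully down together, one fingertip on each, hold both down while the frame swings up by itself until it is well clear of its latch, then let go and move away, and finish once the frame stands fully open with both buttons back up. Do not touch the frame, and leave the tile in its nest and the jar, pot and brush round the jig where they are.

Things in the scene. Friction and masses are not known exactly. Their poses are not given: they have to be found in the camera images.
- jig: The stencil jig, fixed on the bench: plywood board 350 x 250 mm, top 14 mm up. Origin under its centre; x runs from the latch housing (front, robot side) to the hinge (rear), y to the jig's left, z up. The grey housing, 70 (x) x 132 (y) mm, centre x = -130 mm, flat top 72 mm above the bench, carries both release buttons at x = -140 mm, y = +32 and -32 mm.
- left_button_top (a point): Centre of the top face of the jig's left (+y) release button: plain black round push button, 30 mm across, 87 mm above the bench when up. Moves down with the button.
- right_button_top (a point): The same for the right (-y) button. The two centres are 64 mm apart.
- left_button (a joint): How far the left button is pressed, m: 0 up, 0.009 fully down (its top is then still 3 mm above the ring round it). It goes straight down against a spring, 2 N at first, 6 N fully down. Each button draws back its own spring bolt; the bolt lets go of the frame from about 0.007.
- right_button (a joint): The same for the right button.
- stencil_frame (a joint): Opening of the frame, rad: 0 shut, 0.95 fully open at its stop. A damped spring lifts it at about 0.06 to 0.2 rad/s, 8 to 12 s in all, only while BOTH bolts are drawn back. Up to about 0.15 a bolt catches its further teeth again if either button is let go; past that it goes on to the stop by itself, its front edge rising away from the buttons.
- frame_front (a point): Middle of the top front edge of the aluminium stencil frame, 210 mm wide, 215 mm long, hinged at the rear of the jig. Shut: 43 mm above the bench and 67 mm behind the line of the buttons; two toothed steel strikes on its front bar reach up to 61 mm and 16 mm nearer the buttons. Open: about 0.22 m above the bench.
- tile_mid (a point): Centre of the half-painted tile, 150 x 150 x 8 mm, that lies loose in the nest under the frame.
- jar: Blue pigment jar with a black lid, 48 mm across, 58 mm high, standing loose to the right of the jig. Origin under its centre.
- pot: White paint pot, 71 mm across, 43 mm high, standing loose to the right of the jig. Origin under its centre.
- brush: Black paint brush, 180 mm long, 8 mm thick, lying loose on the bench in front of the jig. Origin under its middle; it lies along its own y.

How it is judged:
By the outcome, as a careful person would: the job done as asked, in the order asked, and still so for the second after the job is handed in, with the robot touching nothing.
It also fails if it takes over 45 s, if anything falls off the work surface, if the arm or the gripper's body presses on something with over 40 N, if the wrist force passes 120 N, or if a joint passes its speed limit or range.

## Working session

There is one attempt and no reset: what is moved stays moved. The work goes in short steps, Python scripts to look and compute and a shell command to move; the robot and the scene stay as the last step left them, time stands still between calls to the robot, and variables do not carry over. Pictures are saved under pics/ and viewed, at most 10 in all, crops included, and the job is handed in when it is done.

```bash
mkdir -p pics; python3 - <<'E'
from cell import telemetry, vision
import cv2, numpy as np
print(telemetry.observe())
for n in ("scene","side"):
    p,d=vision.read_camera(n); np.savez(f"pics/{n}.npz",p=p,d=d)
    cv2.imwrite(f"pics/{n}.png",p[...,::-1])
    print(n,vision.get_calibration(n))
E
```

```text
{'time': 0.0, 'qpos': array([-1.48900919e+00,  3.42699309e-01,  1.52505874e+00,  1.01722527e-05,
        1.27537987e+00, -1.45984818e-01]), 'qvel': array([-1.74695415e-03, -3.90022782e-04,  1.53069908e-04, -5.91934885e-05,
        1.12025218e-03,  9.87117429e-04]), 'joint_efforts': array([-2.16379199e-04, -4.31241381e+01, -2.44218940e+01,  7.16595096e-02,
        5.59638196e-02, -1.44142487e-04]), 'tool_pos': array([ 0.11856747, -0.51128307,  0.40404234]), 'tool_rot': array([-3.14006524e+00, -2.34408169e-04,  2.27768804e-01]), 'contact_force': array([ 0.79899853,  0.69602894, -0.21968365]), 'torque': array([-0.02489108,  0.0175106 ,  0.03849241]), 'grip_force': 0.0, 'opening': 0.09201846908462566}
scene {'camera_matrix': array([[435.00529799,   0.        , 275.07045184],
       [  0.        , 435.00529799, 211.89624947],
       [  0.        ,   0.        ,   1.        ]]), 'rvec': array([ 2.28513868, -0.92390994,  0.31916943]), 'tvec': array([-0.64185658,  0.21547204,  0.94585096])}
side {'camera_matrix': array([[422.18228584,   0.        , 277.05639776],
       [  0.        , 422.18228584, 213.30731965],
       [  0.        ,   0.        ,   1.        ]]), 'rvec': array([ 0.452326  , -2.48771764,  1.51570043]), 'tvec': array([0.43080771, 0.30378669, 0.44298152])}
```

View pics/scene.png

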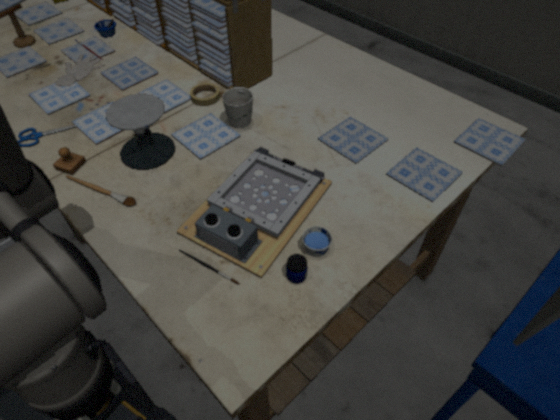

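View pics/side.png

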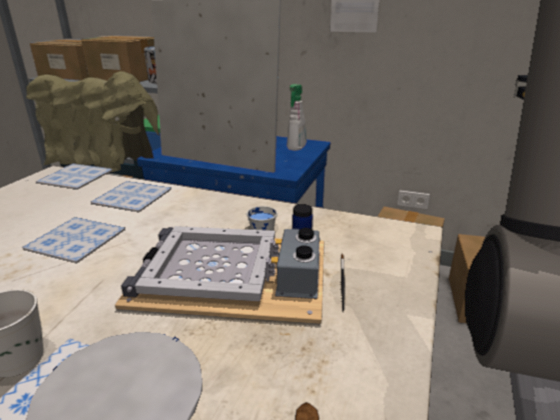

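The scene view shows the buttons at about (211,219) left and (234,231) right. In the side view they are at about (305,253) left and (306,234) right. The frame is shut, the brush lies in front of the jig, and the jar and pot are on its right.

```bash
cat > h.py <<'E'
import numpy as np, cv2
def cast(c,px,z):
    R=cv2.Rodrigues(c["rvec"])[0]; o=-R.T@c["tvec"]
    r=R.T@np.linalg.solve(c["camera_matrix"],np.array([px[0],px[1],1.]))
    return o+r*(z-o[2])/r[2]
def point(c,px,d):
    R=cv2.Rodrigues(c["rvec"])[0]
    return R.T@(np.linalg.solve(c["camera_matrix"],np.array([px[0],px[1],1.]))*d-c["tvec"])
E
python3 - <<'E'
from h import *
from cell import vision
for n,seeds in (("scene",[(211,219),(234,231)]),("side",[(305,253),(306,234)])):
    f=np.load(f"pics/{n}.npz");c=vision.get_calibration(n);P=[]
    m=(f["p"].max(2)<35).astype(np.uint8)
    _,lab,st,ce=cv2.connectedComponentsWithStats(m)
    for s in seeds:
        l=lab[s[1],s[0]]; print(n,s,l,st[l],ce[l],f["d"][s[1],s[0]])
        P.append(cast(c,s,.087)); print(P[-1],point(c,s,f["d"][s[1],s[0]]))
    v=P[0]-P[1]; print(np.linalg.norm(v),np.arctan2(-v[0],v[1]),(P[0]+P[1])/2)
    im=cv2.resize(f["p"][200:270,180:260] if n=="scene" else f["p"][215:285,265:345],None,fx=7,fy=7,interpolation=2)
    cv2.imwrite(f"pics/{n}_c.png",np.clip(im[...,::-1]*2.,0,255))
E
python3 - <<'E'
import cv2,numpy as np
a=cv2.imread('pics/scene_c.png');b=cv2.imread('pics/side_c.png')
cv2.imwrite('pics/cc.png',cv2.resize(np.hstack([a,b]),(800,350)))
E
```

```text
scene (211, 219) 684 [205 214  12  11 104] [210.92307692 218.75      ] 0.993844
[ 0.4846263  -0.21270945  0.087     ] [ 0.48559794 -0.21100132  0.08468203]
scene (234, 231) 685 [228 225  12  11 112] [233.66071429 229.98214286] 0.9674195
[ 0.49978256 -0.27587366  0.087     ] [ 0.49976968 -0.27589286  0.08702934]
0.06495714028548573 0.23549775333480422 [ 0.49220443 -0.24429156  0.087     ]
side (305, 253) 0 [     0      0    560    420 230023] [275.82197432 208.29340979] 0.718006
[ 0.48293293 -0.19291967  0.087     ] [ 0.48312622 -0.1935693   0.0865674 ]
side (306, 234) 0 [     0      0    560    420 230023] [275.82197432 208.29340979] 0.7749964
[ 0.50055252 -0.25506223  0.087     ] [ 0.50069793 -0.25555317  0.08670456]
0.06459216994024142 0.2762836925652291 [ 0.49174273 -0.22399095  0.087     ][ WARN:0@0.235] global loadsave.cpp:1063 imwrite_ Unsupported depth image for selected encoder is fallbacked to CV_8U.
```

View pics/cc.png

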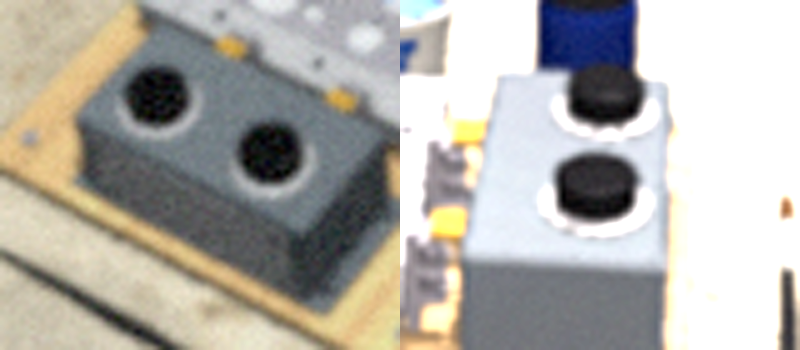

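The right button row in each view is a few pixels off the top-face centre, so the views differ by about 10 mm. The estimates are left (0.485,-0.208), right (0.500,-0.27) and yaw about 0.24. That is good enough to go above the buttons and look from close by.

```bash
python3 -m crank '[[0,38,-16,0,0],[0,76,-32,0,0],[0,114,-48,0,0],[0,152,-64,0,0],[0,190,-80,0,0],[0,228,-96,0,0],[0,266,-112,0,0],[0,304,-129,0,0],[0,342,-146,0,0],[0,380,-162,0,0],[0,415,-177,0,0],[0,425,-181,0,0]]'
python3 -m crank '[[0,0,0,0,0],[0,0,0,0,0],[0,0,0,0,0],[0,0,0,0,0]]'
python3 - <<'E'
from h import *
from cell import telemetry, vision
s=telemetry.observe(); c=vision.get_calibration("wrist"); p,d=vision.read_camera("wrist")
np.savez("pics/w1.npz",p=p,d=d,**c); cv2.imwrite("pics/w1.png",p[...,::-1])
print(s["tool_pos"],s["tool_rot"],s["opening"],s["time"],s["contact_force"]); R=cv2.Rodrigues(c["rvec"])[0]; print("cam",-R.T@c["tvec"],R[2])
E
```

```text
time: 1.1
tool_pos: [0.4948, -0.2358, 0.4042]
tool_rot: [-3.14, -0.001, 0.232]
contact_force: [-0.4, 0.0, -0.6]
opening: 0.0456
grip_force: 0.0
time: 1.43
tool_pos: [0.4906, -0.2403, 0.4047]
tool_rot: [3.142, 0.001, 0.226]
contact_force: [-0.0, 0.5, -0.6]
opening: 0.0459
grip_force: 0.0
[ 0.49064706 -0.24025275  0.40470522] [3.14154404e+00 5.88514563e-04 2.25818576e-01] 0.04586307353966941 1.4333 [-0.0310479   0.45771459 -0.62718548]
cam [ 0.55652711 -0.22448372  0.38446507] [-0.2443843  -0.05511698 -0.96811076]
```

View pics/w1.png

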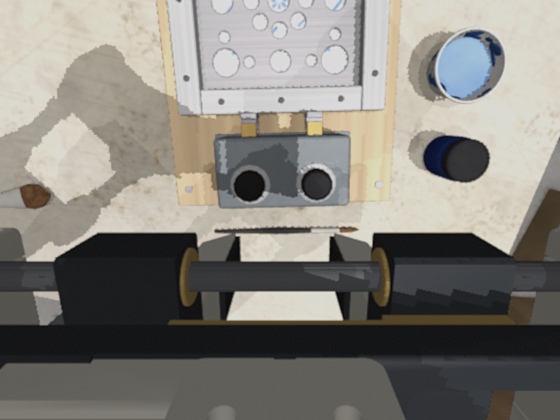

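The wrist view shows the buttons at about (249,185) left and (317,184) right. The brush is at row 230, and the jar and pot are to the right. The camera sits 68 mm ahead of the tool, clear of the frame's arc. I'll take the button-top pixels from depth.

```bash
cat > meas.py <<'E'
from h import *
import sys
from cell import telemetry, vision
def meas(f,pos,yaw):
    c={k:f[k] for k in("camera_matrix","rvec","tvec")}; R=cv2.Rodrigues(c["rvec"])[0]
    v,u=np.mgrid[0:420,0:560]; P=np.linalg.inv(c["camera_matrix"])@np.stack([u,v,np.ones_like(u)]).reshape(3,-1)
    W=(R.T@(P*f["d"].ravel()-c["tvec"][:,None])).T.reshape(420,560,3)
    dark=f["p"].max(2)<60
    m=(dark&(abs(W[...,2]-.087)<.006)&(v<225)).astype(np.uint8)
    _,lab,st,ce=cv2.connectedComponentsWithStats(m); B=[]
    for i in range(1,len(st)):
        if st[i,4]>150:
            q=cast(c,ce[i],.087); print(st[i],ce[i],q,"z",np.median(W[lab==i][:,2]),"depthmean",W[lab==i].mean(0)); 
            if np.linalg.norm(q[:2]-[.492,-.24])<.06:B.append(q)
    L,Rr=sorted(B,key=lambda q:-q[1]); d=L-Rr; mid=(L+Rr)/2
    jy=np.arctan2(-d[0],d[1]); e=mid-pos; x=np.array([np.cos(yaw),np.sin(yaw)]); y=np.array([np.sin(yaw),-np.cos(yaw)])
    print("dist",np.linalg.norm(d),"mid",mid,"jigyaw",jy,"shift mm x,y",1e3*e[:2]@x,1e3*e[:2]@y,"roll(tool z)",-(jy-yaw))
E
python3 - <<'E'
from meas import *
meas(np.load("pics/w1.npz"),np.array([0.49065,-0.24025,0.4047]),.2258)
E
```

```text
[302 169  29  31 700] [316.13857143 183.97571429] [ 0.50721429 -0.2658731   0.087     ] z 0.08678294660371584 depthmean [ 0.50712373 -0.26592487  0.08666999]
[234 171  31  30 727] [248.94635488 185.51031637] [ 0.4917615  -0.20515141  0.087     ] z 0.08667563982292872 depthmean [ 0.49163632 -0.20513387  0.08657956]
dist 0.06265710286219876 mid [ 0.49948789 -0.23551226  0.087     ] jigyaw 0.24919591596964544 shift mm x,y 9.674262324299129 -2.638793462915487 roll(tool z) -0.023395915969645437
```

```bash
python3 -m crank '[[0,4,-1,30,-0.01],[0,10,-3,60,-0.02],[0,10,-3,90,-0.023],[0,10,-3,110,-0.023],[0,10,-3,115,-0.023],[0,10,-3,115,-0.023],[0,10,-3,115,-0.023],[0,10,-3,115,-0.023]]'
python3 - <<'E'
from meas import *
s=telemetry.observe(); c=vision.get_calibration("wrist"); p,d=vision.read_camera("wrist")
np.savez("pics/w2.npz",p=p,d=d,**c); cv2.imwrite("pics/w2.png",p[...,::-1])
print(s["tool_pos"],s["tool_rot"])
meas(np.load("pics/w2.npz"),s["tool_pos"],s["tool_rot"][2])
E
```

```text
time: 2.15
tool_pos: [0.5011, -0.2346, 0.2915]
tool_rot: [3.139, -0.002, 0.25]
contact_force: [0.6, 0.4, 0.3]
opening: 0.0461
grip_force: 0.0
[ 0.50105657 -0.23460588  0.29152102] [ 3.13911650e+00 -2.16632758e-03  2.50185880e-01]
[217 216  36   9 206] [233.92718447 221.10679612] [ 0.50360987 -0.2027124   0.087     ] z 0.08549544002097284 depthmean [ 0.50295814 -0.20256674  0.08507083]
[321 216  36   9 210] [338.21904762 221.13333333] [ 0.51891502 -0.26279841  0.087     ] z 0.08555716154337553 depthmean [ 0.51843989 -0.26324755  0.08515125]
dist 0.062004649807716763 mid [ 0.51126245 -0.23275541  0.087     ] jigyaw 0.24941679941921224 shift mm x,y 10.34627448470238 0.7339517860798378 roll(tool z) 0.0007690804792295225
```

View pics/w2.png

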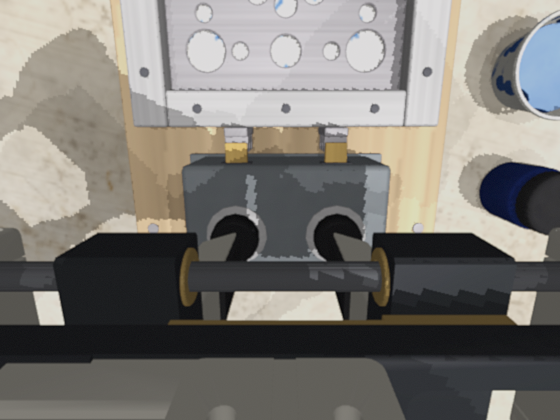

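The buttons are at about (234,235) and (338,235), partly hidden by the fingertips. My row limit clipped the mask, so this x value isn't valid. I'll check the button edges, the housing edge and the fingertips from the depth of this same picture.

```bash
python3 - <<'E'
from h import *
pos=np.array([0.50105657,-0.23460588,0.29152]);yaw=.2502
X=np.array([np.cos(yaw),np.sin(yaw)]);Y=np.array([np.sin(yaw),-np.cos(yaw)])
f=np.load("pics/w2.npz")
c={k:f[k] for k in("camera_matrix","rvec","tvec")};R=cv2.Rodrigues(c["rvec"])[0]
v,u=np.mgrid[0:420,0:560];P=np.linalg.inv(c["camera_matrix"])@np.stack([u,v,np.ones_like(u)]).reshape(3,-1)
W=(R.T@(P*f["d"].ravel()-c["tvec"][:,None])).T.reshape(420,560,3)
T=np.stack([(W[...,:2]-pos[:2])@X,(W[...,:2]-pos[:2])@Y,W[...,2]],-1)*1e3
z=T[...,2]; roi=(abs(T[...,0])<100)&(abs(T[...,1])<100)
dark=f["p"].max(2)<60
for nm,m in (("btn",dark&(abs(z-87)<3)),("housing",(abs(z-72)<3)),("tips",(z>108)&(z<125))):
    for s in(-1,1):
        k=m&roi&(T[...,1]*s>0); t=T[k]; print(nm,s,k.sum(),np.percentile(t[:,0],[1,50,99]).round(1),np.percentile(t[:,1],[1,50,99]).round(1),t[:,2].mean().round(1))
for r in range(150,250,6): print(r,T[r,222].round(1),T[r,285].round(1),f["p"][r,222])
E
```

```text
btn -1 954 [-13.8   3.1  11.2] [-43.8 -26.1 -17.3] 86.5
btn 1 899 [-13.    3.6  11.4] [18.8 27.7 45.5] 86.5
housing -1 6903 [-20.3  20.2  41. ] [-63.5 -27.6  -0.5] 72.0
housing 1 7151 [-20.4  20.1  41. ] [ 0.1 27.  64.9] 71.9
tips -1 253 [-0.4 11.8 12.6] [-37.  -25.7 -23.1] 120.0
tips 1 245 [-0.4 11.8 12.6] [22.5 25.1 35.6] 120.0
150 [ 46.1 -49.   14.8] [46.1  0.3 14.5] [162 141 112]
156 [ 41.7 -48.8  17. ] [41.8  0.3 18.7] [76 80 85]
162 [ 42.5 -40.4  62.2] [41.9  0.2 57.3] [45 45 48]
168 [ 39.9 -38.7  71.9] [39.8  0.1 70.7] [83 87 90]
174 [ 36.3 -38.8  72.6] [36.2  0.1 72.2] [76 80 82]
180 [ 32.3 -39.2  71.2] [32.3  0.1 70.9] [77 80 83]
186 [ 28.8 -39.1  72.7] [28.6  0.1 71.9] [75 79 82]
192 [ 25.  -39.3  72.7] [25.   0.1 72.7] [76 80 82]
198 [ 21.  -39.6  72.2] [20.8  0.1 71.4] [77 80 83]
204 [ 17.2 -39.7  72.7] [17.   0.1 71.7] [76 80 82]
210 [ 13.6 -39.7  73.7] [13.2  0.1 72.3] [118 117 117]
216 [ 10.  -39.6  75.1] [ 9.1  0.1 71.9] [117 117 117]
222 [  9.6 -37.6  86.2] [ 5.2  0.1 72.5] [17 17 18]
228 [  5.7 -37.8  85.9] [ 1.   0.1 72. ] [17 18 20]
234 [  2.2 -37.8  86.9] [-2.9  0.1 72.5] [17 16 18]
240 [ 12.  -30.6 123.2] [-7.4  0.1 71.5] [97 95 89]
246 [ 12.5 -28.9 132.1] [-11.5   0.1  71.8] [98 96 89]
```

Two cues agree. The housing spans y ±64 with its rear edge at +41.5, and the button rear edges are at +11.4, so the tool needs about -3.5 mm in x and 0 in y. The tips are at ±23 to ±42 in y, centred on the buttons, so I'll press.

```bash
python3 -m crank '[[0,-2,0,5,0],[0,-3.5,0,12,0],[0,-3.5,0,18,0],[0,-3.5,0,22,0],[0,-3.5,0,26,0],[0,-3.5,0,29,0],[0,-3.5,0,32,0],[0,-3.5,0,34,0],[0,-3.5,0,34,0],[0,-3.5,0,34,0]]'; python3 -c "
from cell import telemetry as t;print(t.observe()['tool_pos'],t.observe()['torque'])"
```

```text
time: 3.03
tool_pos: [0.4972, -0.2347, 0.2565]
tool_rot: [-3.141, 0.001, 0.251]
contact_force: [-5.5, 1.1, 11.8]
opening: 0.0459
grip_force: 5.5
[ 0.49718354 -0.23467334  0.25649961] [0.30759049 0.83283567 0.04951977]
```

```bash
python3 -m crank '[[0,0,0,1,0],[0,0,0,2,0],[0,0,0,2,0],[0,0,0,2,0],[0,0,0,2,0],[0,0,0,2,0]]'; python3 - <<'E'
from h import *
from cell import vision
a,_=vision.read_camera("side"); b,_=vision.read_camera("wrist")
cv2.imwrite("pics/p1.png",cv2.resize(np.hstack([a,b]),(800,300))[...,::-1])
E
```

```text
time: 3.53
tool_pos: [0.4971, -0.2346, 0.256]
tool_rot: [3.141, -0.0, 0.251]
contact_force: [-8.1, 4.0, 22.4]
opening: 0.0457
grip_force: 11.3
```

View pics/p1.png

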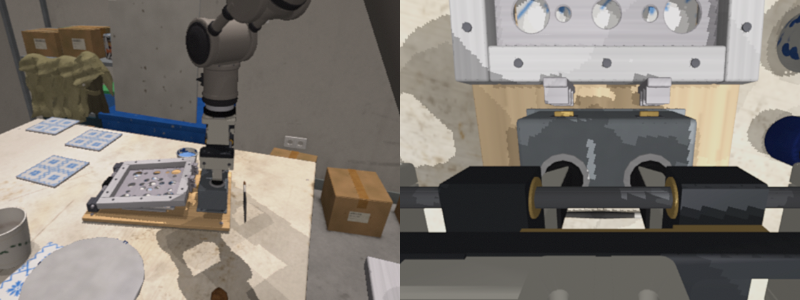

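Both buttons are bottomed (22 N), the bolts are drawn back and the frame has begun lifting. I'll hold here and watch it.

```bash
H='x'; cat > fr.py <<'E'
from h import *
from cell import vision,telemetry
c=vision.get_calibration("side");p,d=vision.read_camera("side");R=cv2.Rodrigues(c["rvec"])[0]
v,u=np.mgrid[0:420,0:560];P=np.linalg.inv(c["camera_matrix"])@np.stack([u,v,np.ones_like(u)]).reshape(3,-1)
W=(R.T@(P*d.ravel()-c["tvec"][:,None])).T.reshape(-1,3)
y=.2494;o=np.array([.4971,-.2346]);jx=(W[:,:2]-o)@[np.cos(y),np.sin(y)];jy=(W[:,:2]-o)@[-np.sin(y),np.cos(y)]
# left side bar of the frame: slope of its top
m=(abs(jy-95)>0)&(jy>.08)&(jy<.1)&(jx>.07)&(jx<.27)&(W[:,2]>.03)&(W[:,2]<.3)
a=np.array([(lo,np.percentile(W[m&(jx>=lo)&(jx<lo+.02),2],90)) for lo in np.arange(.07,.27,.02) if (m&(jx>=lo)&(jx<lo+.02)).sum()>5])
print(telemetry.observe()["time"],a.round(3).tolist()); q=np.polyfit(a[:,0],a[:,1],1); print("angle",-np.arctan(q[0]))
cv2.imwrite("pics/fr.png",p[...,::-1])
E
python3 fr.py
python3 -m crank '[[0,0,0,0,0],[0,0,0,0,0],[0,0,0,0,0],[0,0,0,0,0],[0,0,0,0,0],[0,0,0,0,0],[0,0,0,0,0],[0,0,0,0,0],[0,0,0,0,0],[0,0,0,0,0],[0,0,0,0,0],[0,0,0,0,0]]'
python3 -m crank '[[0,0,0,0,0],[0,0,0,0,0],[0,0,0,0,0],[0,0,0,0,0],[0,0,0,0,0],[0,0,0,0,0],[0,0,0,0,0],[0,0,0,0,0],[0,0,0,0,0],[0,0,0,0,0],[0,0,0,0,0],[0,0,0,0,0]]'
python3 fr.py
```

```text
3.6833 [[0.07, 0.072], [0.09, 0.069], [0.11, 0.066], [0.13, 0.064], [0.15, 0.061], [0.17, 0.059], [0.19, 0.056], [0.21, 0.053], [0.23, 0.05], [0.25, 0.047]]
angle 0.13513730160775192
time: 4.68
tool_pos: [0.4971, -0.2346, 0.256]
tool_rot: [3.141, -0.0, 0.251]
contact_force: [-8.2, 3.1, 22.7]
opening: 0.0456
grip_force: 11.3
time: 5.68
tool_pos: [0.4971, -0.2346, 0.256]
tool_rot: [3.141, -0.0, 0.251]
contact_force: [-6.6, 4.4, 22.0]
opening: 0.046
grip_force: 11.3
5.7333 [[0.07, 0.127], [0.09, 0.125], [0.11, 0.117], [0.13, 0.108], [0.15, 0.1], [0.17, 0.092], [0.19, 0.083], [0.21, 0.075], [0.23, 0.067], [0.25, 0.058]]
angle 0.37997997589504323
```

The frame is at 0.38 rad, well past the 0.15 catch and rising. I'll hold half a second more, then lift straight up and back towards the robot.

```bash
python3 -m crank '[[0,0,0,0,0],[0,0,0,0,0],[0,0,0,0,0],[0,0,0,0,0],[0,0,0,0,0],[0,0,0,0,0],[0,0,0,-10,0],[0,0,0,-25,0],[0,0,0,-50,0],[0,-20,0,-80,0],[0,-50,0,-115,0],[0,-85,0,-150,0]]'
python3 -m crank '[[0,-20,0,-10,0],[0,-30,0,-20,0],[0,-30,0,-20,0],[0,-30,0,-20,0],[0,-30,0,-20,0],[0,-30,0,-20,0],[0,-30,0,-20,0],[0,-30,0,-20,0],[0,-30,0,-20,0],[0,-30,0,-20,0],[0,-30,0,-20,0],[0,-30,0,-20,0]]'
for i in 1 2 3 4; do python3 -m crank '[[0,0,0,0,0],[0,0,0,0,0],[0,0,0,0,0],[0,0,0,0,0],[0,0,0,0,0],[0,0,0,0,0],[0,0,0,0,0],[0,0,0,0,0],[0,0,0,0,0],[0,0,0,0,0],[0,0,0,0,0],[0,0,0,0,0]]' | grep -E 'time|force'; done
python3 fr.py
```

```text
time: 6.73
tool_pos: [0.423, -0.2536, 0.3959]
tool_rot: [-3.142, 0.0, 0.252]
contact_force: [0.8, -1.4, 0.2]
opening: 0.0457
grip_force: 0.0
time: 7.73
tool_pos: [0.3944, -0.2612, 0.415]
tool_rot: [3.142, 0.0, 0.251]
contact_force: [1.1, -0.3, -0.7]
opening: 0.0458
grip_force: 0.0
time: 8.73
contact_force: [0.5, 0.0, 0.8]
grip_force: 0.0
time: 9.73
contact_force: [-0.2, -1.1, -0.1]
grip_force: 0.0
time: 10.73
contact_force: [0.7, 0.5, 0.3]
grip_force: 0.0
time: 11.73
contact_force: [0.2, 0.3, -0.3]
grip_force: 0.0
11.7833 [[0.15, 0.22], [0.17, 0.194], [0.19, 0.152], [0.21, 0.136], [0.23, 0.095], [0.25, 0.078]]
angle 0.970555644149372
```

Angle reads about 0.95. I'll wait 3 s more to be sure, then check.

```bash
for i in 1 2 3; do python3 -m crank '[[0,0,0,0,0],[0,0,0,0,0],[0,0,0,0,0],[0,0,0,0,0],[0,0,0,0,0],[0,0,0,0,0],[0,0,0,0,0],[0,0,0,0,0],[0,0,0,0,0],[0,0,0,0,0],[0,0,0,0,0],[0,0,0,0,0]]' | grep -E 'time'; done
python3 fr.py; python3 - <<'E'
from h import *
from cell import vision
a=cv2.imread("pics/fr.png"); b,_=vision.read_camera("wrist")
cv2.imwrite("pics/p2.png",cv2.resize(np.hstack([a,b[...,::-1]]),(800,300)))
p,d=vision.read_camera("side");c=vision.get_calibration("side")
for s in((304,249),(306,231)): print(point(c,s,d[s[1],s[0]]))
E
```

```text
time: 12.78
time: 13.78
time: 14.78
14.8333 [[0.15, 0.22], [0.17, 0.192], [0.19, 0.152], [0.21, 0.136], [0.23, 0.098], [0.25, 0.078]]
angle 0.964668709620092
[ 0.48827551 -0.20415395  0.0872287 ]
[ 0.50457338 -0.26806402  0.08559482]
```

View pics/p2.png

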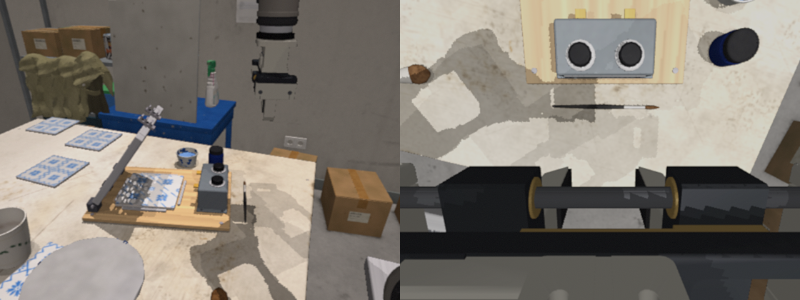

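The frame stands fully open and steady, and both buttons are back up at 87 mm. The tile is in its nest, the jar, pot and brush haven't moved, and the arm is clear.

```bash
python3 -c "
from cell import ticket;print(ticket.hand_in())"
```

```text
the job is handed in; nothing more can be done
None
```

The job is handed in: the stencil frame stands fully open, both buttons are back up, and the tile, jar, pot and brush look undisturbed in the final pictures, with the arm clear of everything after about 15 s of the 45 s allowed.

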